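Gauge the juice groove of a resurfaced carving board

ROBOT

A 6-joint arm with a two-finger parallel gripper is mounted at the origin on a cart in front of the work surface, level with it; the furniture and walls round the work are solid. World frame = base frame: x ahead of the robot, y to its left, z up, the work surface at z = 0. Lengths are in m, angles in rad, forces in N, time in s.
With the tool pointing down it reaches from about 0.375 to 0.9 m from the base axis. Payload 3.1 kg.
Tool frame: the origin (TCP) lies between the finger pads, 19 mm behind the fingertips; this is the grasp point; z points along the fingers, y is the line along which they close (so a half turn about z gives the same grasp; the last joint's range is limited). The gripper opens to 85 mm and grips with 20 to 120 N. Pads are 22 mm wide; open, the fingers measure 114 mm over their backs; the gripper's body (76 mm by 85 mm) begins 54 mm behind the grasp point. The pads swing forward as they close: fully open they stand 13 mm farther back than shut.
Start: joints at [-1.413, 0.527, 1.433, -0, 1.181, -0.178], TCP at [0.206, -0.59, 0.25] pointing down, gripper open.
Joint ranges: [-3.08, 3.08], [-0.75, 2.2], [0.22, 2.44], [-1.43, 4.57], [0, 2.65], [-2.85, 2.85]. Speed limits (rad/s): [2.79, 2.79, 3.14, 3.14, 3.14, 3.14].

INTERFACE

Orientations are given as a unit quaternion [x, y, z, w].
In Python, from station import manip gives the robot as it stands.
- The arm moves only by the tool drive_tool, never from a script. Its argument "plan" is a list of rows, each a list of 7 numbers: the shift along the tool's x, y, z in m, then the turn, a rotation vector about the tool's x, y, z in degrees, then the opening, from -1 (shut) to 1 (fully open). In form: [[x, y, z, wx, wy, wz, gripper], ...]. A call has 1 to 10 rows; each row shifts and turns the commanded pose from where the row before left it, along the tool's axes as they then stand; what a row does not reach is not made up. A row lasts 1/10 s, in which the tool goes at most 50 mm and 8.59 degrees, less where a joint would pass 70% of its speed; a pose out of reach is approached as far as the arm can. A call is refused whole if a number of a shift passes 0.05 or a number of a turn 8.59, either way. A call with a gripper value outside its range is refused whole. The fingers move at their own pace and stop on an object; "newtons" is the grip in N (left out, the last holds). Time passes only in rows, so rows that do not move let the fingers close. It gives the time, the measured TCP pose, the force, the opening and the grip force at its end, in the units of the state.
- manip.sense(): the state, without advancing time (a new reading comes with each control period).
- manip.snapshot(name): name is "scene" or "top"; returns a dict with "image" (420x560x3 uint8, red, green, blue), "z_map" (420x560 float32, m along the optical axis (not along the pixel's ray), 0 where there is no reading), "fov_y" (degrees; the focal length in pixels is half the picture's height over the tangent of half this angle, whatever the lens; pixels are square), "cx", "cy" (the principal point, pixels), "k1" (the pictures are not rectified: a ray, as slopes to the right and down, at radius r is drawn at 1 + k1 r^2 times it, then the intrinsics apply), "extrinsics" (4x4, takes a point from camera to world coordinates). Camera axes: x right, y up, looking along -z (the intrinsics and any distortion apply to the point x, -y, -z); pixel columns grow to the right and rows downward; lengths in m; the calibration is good to about 2 mm. A picture is of the moment at which its call begins.
- manip.sign_off(): hands the job in; it is judged then, once.
The state is a dict: "t": time; "q": joint angles; "qd": joint speeds; "tau": joint torques, N m; "tcp_pos": TCP position; "tool_rot": TCP orientation; "force": force on the tool from outside, world axes, zero at the start; "ft_torque": the same for the moment, N m; "finger_gap": opening from 0.0 (shut) to 1.0 (fully open); "gripper_force": force on a finger pad.
Only numpy, scipy, OpenCV 4.12 (cv2) and the standard library are available. Lean on these libraries where they do the work, as an engineer would, in place of code of your own. Each camera call takes 0.05 s, during which the arm holds its last target. There are 200 camera calls.

TASK

This carving board has been planed down and I need to know how deep its juice groove still is. Take the depth gauge from its wooden stand, push its sprung probe into a straight run of the groove until the foot bar sits flat on the board, and hold it there for a good second, pressing with a light 15 N or so in all. The drag pointer keeps the farthest push, so you may feel for the groove with the probe but do not push it in on the face of the board; then set the gauge back in the recess of its stand, upright, so that I can read the pointer, and leave the other things where they are.

Things in the scene. Friction and masses are not known exactly. Their poses are not given: they have to be found in the camera images.
- gauge: Groove depth gauge, 0.2 kg, loose, standing in the stand, its x along the stand's x. Steel foot bar 64 (its x) x 24 (y) x 10 mm; on its middle an aluminium barrel 24 (x) x 22 mm (y) from 10 to 68 mm above the foot's underside, black cap up to 72 mm. Scale and pointer on the barrel's -x face; grip the plain +y and -y faces. Origin: centre of the foot's underside, where the probe comes out; z up
- gauge_grip (a point): point on the axis of the barrel, 41 mm above the underside of the foot: a good height for the TCP in a grip across the +y and -y faces
- gauge_probe (a joint): how far the sprung probe is pushed up into the gauge, m: 0 = fully out, tip 14 mm below the foot; 0.014 = tip level with the foot. Round steel pin 5 mm across, blunt end with its edge broken by 0.4 mm. Spring: 1.8 N when fully out, 0.45 N more for each mm pushed in (so 4 to 5.5 N with the foot flat over the groove). Feeling lightly, up to 3 mm in, does the reading no harm
- gauge_pointer (a joint): drag pointer, m: shows the greatest value that the probe joint has reached (pushed up by the probe, stays there by friction). Groove depth = 0.014 minus this reading. Starts between 0 and 0.0015
- board: Carving board of plain wood, fixed on the worktop, 200 (its x) x 280 mm (its y), planed to a thickness somewhere between 14 and 20 mm. Origin: middle of its underside, at worktop level, z up. A juice groove 6.5 mm wide, upright sides, flat floor, runs round its top face as a rectangle 24 mm in from the edges: long runs at x = +76 and -76 mm (y from -116 to +116), short runs at y = +116 and -116 mm
- stand: Stand of pale wood, fixed, 92 (its x) x 52 mm (its y), 26 to 32 mm high, left or right of the board. Origin: 32 mm below the middle of its top, z up. In its top a rectangular recess 68 x 28 mm, 4 mm deep (floor at z = +28 mm of the stand) takes the foot of the gauge with 2 mm of play all round; in the middle of that an 18 mm square well, 20 mm deep or more, lets the probe hang free
- fork: table fork 193 mm long lying loose behind the board; leave it alone
- pot: cream-coloured round handleless cup 97 mm across and 70 mm high, loose, at the other side of the board from the stand; leave it alone
- lemon: lemon 72 mm long, loose, at the back right; leave it alone
- spectacles: spectacles, loose, behind the board; leave them alone
- pen: pen 145 mm long, loose, right front; leave it alone
- groove_near (a point): point at worktop level straight below the middle of the groove's long run on the board's -x side (the side nearest the robot). The groove is equally deep on every straight run, somewhere between 6 and 9.5 mm, so the pointer will read between 0.0045 and 0.008
Not all that is in view belongs to the job. Leave any red look-alike of the gauge alone.

How it is judged:
On the way:
1. the foot is held flat on the board (upright within 1.5 degrees) for 0.8 s, the probe on the groove floor, pressing on the board with 10 to 20 N in all (spring 4 to 5.5 N, the rest on the foot) (z of gauge in the frame of board between 0.0125 and 0.0212 m and angle between the z axis of gauge and the z axis of board, either way round below 0.026 rad and contact force between gauge and board between 10 and 20 N and value of joint gauge_probe between 0.0035 and 0.0087 m), for 0.8 s.
At the end, for the whole second after the job is handed in: The gauge stands at rest in the recess of its stand: its centre within 5 mm of the stand's, foot on the recess floor (within 1.5 mm), upright within 2.3 degrees, probe sprung fully out (within 1 mm) and the drag pointer showing a groove reading, between 3.5 and 8.7 mm (horizontal distance between gauge and stand below 0.005 m and z of gauge in the frame of stand between 0.0265 and 0.0295 m and angle between gauge's own z axis and vertical below 0.04 rad and linear speed of gauge below 0.01 m/s and value of joint gauge_probe below 0.001 m and value of joint gauge_pointer between 0.0035 and 0.0087 m); the robot touches nothing.
It fails at once if the gauge is rammed on the board with more than 30 N (contact force between gauge and board above 30 N).
It fails at once if the probe is pushed in more than 9.2 mm, as only solid wood outside the groove can do (value of joint gauge_probe above 0.0092 m).
It fails at once if the fork, cup, lemon, spectacles or pen is moved more than 30 mm (distance of any of fork, pot, lemon, spectacles, pen from where it was at the start of the episode above 0.03 m).
It also fails if it takes over 54 s, if anything falls off the work surface, if the arm or the gripper's body presses on something with over 40 N, if the wrist force passes 120 N, or if a joint passes its speed limit or range.

## Working session

There is one attempt and no reset: what is moved stays moved. The work goes in short steps, Python scripts to look and compute and a tool call to move; the robot and the scene stay as the last step left them, time stands still between calls to the robot, and variables do not carry over. Pictures are saved under pics/ and viewed, at most 10 in all, crops included, and the job is handed in when it is done.

Besides the shell and the picture viewer there is one more tool, called after "Request:" as a command line: name --pt "numbers of a row" for each row, then --argument value for the rest. drive_tool: Moves the arm, as the interface text tells. Its arguments: {"type":"object","properties":{"plan":{"type":"array"},"newtons":{"type":"number"}},"required":["plan"]}

```bash
mkdir -p pics; ls
python3 - <<'E'
from station import manip
import cv2,numpy as np,pickle
s=manip.sense(); print({k:np.round(v,3) for k,v in s.items()})
for n in ["scene","top"]:
    d=manip.snapshot(n); pickle.dump(d,open(n+"0.pkl","wb"))
    cv2.imwrite(f"pics/{n}0.png",d["image"][:,:,::-1]); print(n,d["fov_y"],d["cx"],d["cy"],d["k1"],np.round(d["extrinsics"],3).tolist())
E
```

```text
pics
{'t': np.float64(0.0), 'q': array([-1.414,  0.528,  1.434, -0.   ,  1.181, -0.178]), 'qd': array([-0.002, -0.001, -0.   , -0.001, -0.001, -0.   ]), 'tau': array([-1.0000e-03, -4.4235e+01, -1.7803e+01, -0.0000e+00,  9.0000e-03,
        0.0000e+00]), 'tcp_pos': array([ 0.206, -0.589,  0.249]), 'tool_rot': array([ 0.986,  0.167,  0.   , -0.001]), 'force': array([ 0.336,  0.048, -0.838]), 'ft_torque': array([-0.01 ,  0.063,  0.037]), 'gripper_force': np.float64(0.0), 'finger_gap': np.float64(0.997)}
scene 42.18576699829959 272.53772423722097 207.58156529693025 0.032344740385345384 [[-0.759, 0.373, -0.534, -0.204], [-0.651, -0.414, 0.636, 0.808], [0.016, 0.83, 0.557, 0.874], [0.0, 0.0, 0.0, 1.0]]
top 51.10606919597404 280.5157539876888 203.645988995471 -0.12290028320540282 [[-0.007, 0.999, -0.039, 0.5], [-1.0, -0.007, 0.003, -0.105], [0.003, 0.039, 0.999, 1.4], [0.0, 0.0, 0.0, 1.0]]
```

View pics/top0.png

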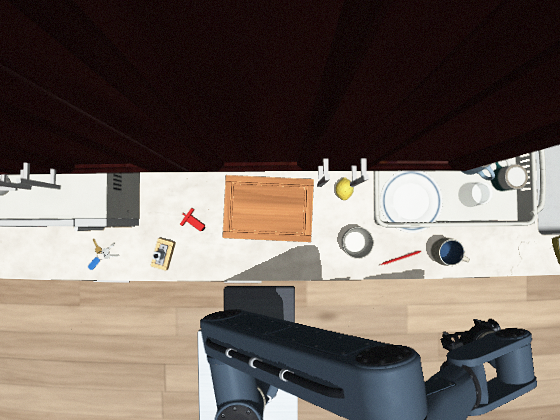

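View pics/scene0.png

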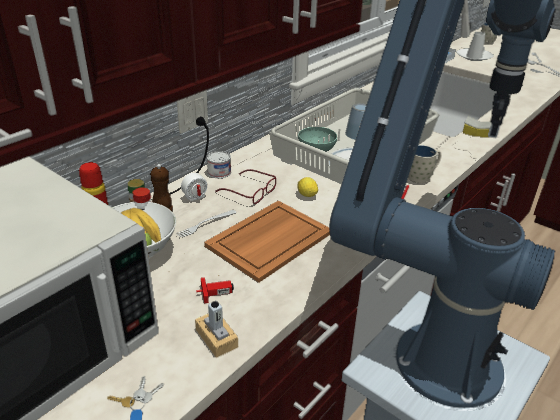

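Top view: the silver gauge stands in the pale stand at (161,254), and the red look-alike lies at (192,219). The board spans about (223–313, 176–241), with the lemon at (345,188), the cup at (355,240) and the pen at (400,257). In the scene view the gauge is at (215,318) and the red one at (214,289). The gauge in the wooden stand (silver barrel, black cap) fits the description, so I'll confirm it in an enlarged crop.

```bash
cat > h.py <<'E'
import cv2,numpy as np,pickle
def K(d):
    f=210/np.tan(np.radians(d["fov_y"]/2)); return np.array([[f,0,d["cx"]],[0,f,d["cy"]],[0,0,1]])
def rays(d,px):
    u=cv2.undistortPoints(np.array(px,float).reshape(-1,1,2),K(d),np.array([d["k1"],0,0,0,0.]))[:,0]
    return np.c_[u[:,0],-u[:,1],-np.ones(len(u))]
def world(d,px,z=None):
    """px -> world; on plane z if given, else by depth map"""
    r=rays(d,px);E=d["extrinsics"]
    if z is None:
        p=np.array(px).round().astype(int); s=d["z_map"][p[:,1],p[:,0]]
    else: s=(z-E[2,3])/(r@E[2,:3])
    return (r*np.c_[s])@E[:3,:3].T+E[:3,3]
def tri(d1,p1,d2,p2):
    """midpoint of two rays, and their gap"""
    a=d1["extrinsics"];b=d2["extrinsics"]
    u=a[:3,:3]@rays(d1,[p1])[0];v=b[:3,:3]@rays(d2,[p2])[0]
    s=np.linalg.lstsq(np.c_[u,-v],b[:3,3]-a[:3,3],rcond=None)[0]
    P=a[:3,3]+s[0]*u;Q=b[:3,3]+s[1]*v
    return (P+Q)/2,np.linalg.norm(P-Q)
def cloud(d):
    g=np.stack(np.meshgrid(np.arange(560),np.arange(420)),-1)
    return world(d,g.reshape(-1,2)).reshape(420,560,3)
def proj(d,P):
    E=d["extrinsics"];c=(np.atleast_2d(P)-E[:3,3])@E[:3,:3]
    return cv2.projectPoints(c*[1,-1,-1],np.zeros(3),np.zeros(3),K(d),np.array([d["k1"],0,0,0,0.]))[0][:,0]
E
python3 - <<'E'
from h import *
t=pickle.load(open("top0.pkl","rb"));s=pickle.load(open("scene0.pkl","rb"))
def crop(d,x,y,w,h,k): return cv2.resize(d["image"][y:y+h,x:x+w,::-1],None,fx=k,fy=k,interpolation=cv2.INTER_CUBIC)
A=crop(t,140,235,40,40,10)   # 400x400... 
B=crop(s,185,285,64,80,5)
C=crop(t,215,168,110,80,4)
im=np.zeros((600,800,3),np.uint8)
A=cv2.resize(A,(320,320));im[:320,:320]=A;im[:400,330:650]=B[:400,:320]
cv2.imwrite("pics/c1.png",im[:400,:650])
cv2.imwrite("pics/c2.png",crop(t,215,168,110,80,7))
for d,n in((t,"t"),(s,"s")):
    W=cloud(d)
    m=(W[...,2]>.012)&(W[...,2]<.15)&(W[...,0]>.3)&(W[...,0]<.8)&(W[...,1]>-.2)&(W[...,1]<.45)
    k,l,st,c=cv2.connectedComponentsWithStats(m.astype(np.uint8))
    for i in range(1,k):
        if st[i,4]>25:
            P=W[l==i]; print(n,st[i],P.min(0).round(3),P.max(0).round(3),np.median(P,0).round(3))
E
```

```text
t [112 173  28  55 807] [0.483 0.34  0.012] [0.655 0.419 0.15 ] [0.566 0.343 0.08 ]
t [ 222  175   88   67 4325] [ 0.436 -0.2    0.012] [0.647 0.076 0.025] [ 0.54  -0.064  0.016]
t [180 208  25  23 222] [0.473 0.133 0.013] [0.542 0.207 0.033] [0.498 0.169 0.023]
t [ 92 228  13   3  36] [0.474 0.438 0.058] [0.482 0.446 0.149] [0.478 0.441 0.099]
t [151 238  24  32 510] [0.35  0.227 0.012] [0.448 0.299 0.103] [0.403 0.258 0.034]
s [218 188  44  15  79] [ 0.676 -0.197  0.015] [ 0.8   -0.131  0.046] [ 0.715 -0.144  0.032]
s [ 122  203   54   54 1400] [0.656 0.089 0.012] [0.8   0.227 0.109] [0.729 0.167 0.078]
s [ 205  202  124   78 4323] [ 0.435 -0.2    0.012] [0.649 0.079 0.022] [ 0.536 -0.051  0.015]
s [198 216  21   9  37] [ 0.701 -0.038  0.012] [0.723 0.02  0.018] [ 0.715 -0.009  0.015]
s [196 277  38  24 374] [0.47  0.131 0.012] [0.545 0.213 0.028] [0.498 0.173 0.022]
s [ 111  285   48   78 2241] [0.474 0.342 0.012] [0.502 0.45  0.15 ] [0.488 0.398 0.086]
s [ 195  301   43   53 1211] [0.347 0.239 0.012] [0.452 0.303 0.102] [0.389 0.275 0.033]
```

View pics/c1.png

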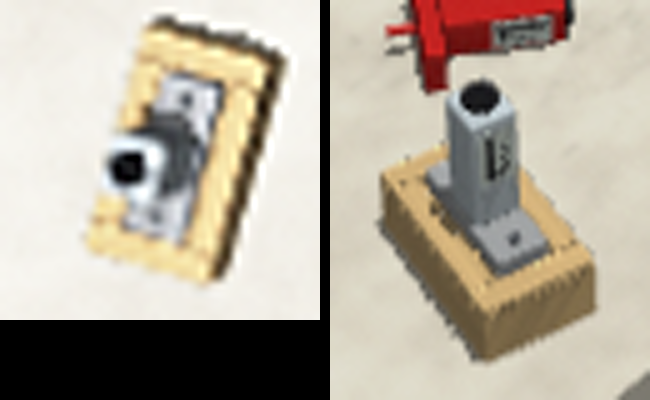

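View pics/c2.png

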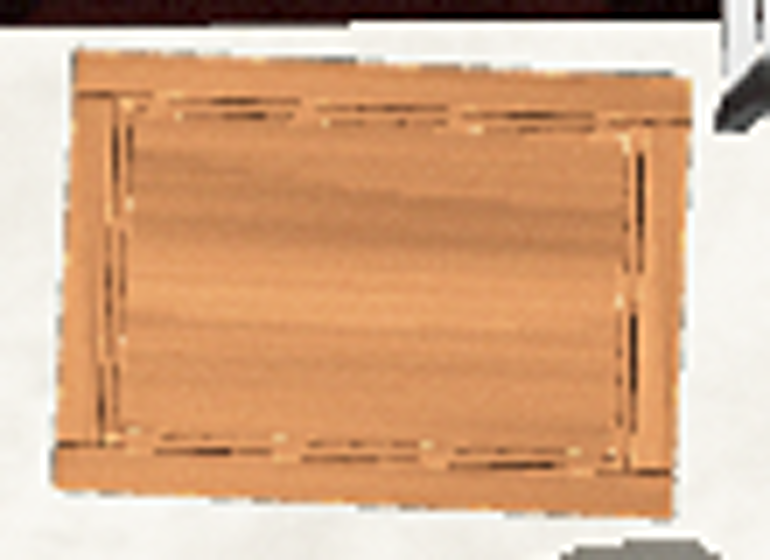

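The crops confirm it: the silver gauge with its black cap stands in the stand, with the label face towards the robot, and the red one is lying outside. Now I'll fit poses to corners in both views. The board corners in c2 are at (75,50), (692,76), (672,520) and (52,488).

Run:
```python
from h import *
from scipy.optimize import least_squares
t=pickle.load(open("top0.pkl","rb"));s=pickle.load(open("scene0.pkl","rb"))
f=lambda p,k,o:((np.array(p,float)+.5)/k-.5+np.array(o))
T=lambda p:f(p,8,(140,235)); S=lambda p:f(np.array(p,float)-[330,0],5,(185,285)); C=lambda p:f(p,7,(215,168))
print("cap",tri(t,T([127,168]),s,S([481,97])))
def fit(obs,hx,hy,x0):
    def res(v):
        r=[]
        for d,p,(a,b) in obs:
            c,n=np.cos(v[2]),np.sin(v[2])
            P=[v[0]+c*a*hx-n*b*hy,v[1]+n*a*hx+c*b*hy,v[3]]
            r+=list(proj(d,P)[0]-p)
        return r
    q=least_squares(res,x0); print(q.x.round(4),np.degrees(q.x[2]).round(2),np.round(q.fun,1))
    return q.x
# A far-left(+,+) B far-right(+,-) C near-right(-,-) D near-left(-,+)
ot=[(t,T([158,18]),(1,1)),(t,T([283,58]),(1,-1)),(t,T([213,283]),(-1,-1)),(t,T([87,245]),(-1,1))]
os=[(s,S([382,178]),(1,1)),(s,S([487,308]),(-1,1)),(s,S([595,255]),(-1,-1))]
x0=[.4,.26,-.3,.03]
fit(ot+os,.046,.026,x0)
# foot of the gauge, top
og=[(t,T([165,72]),(1,1)),(t,T([222,92]),(1,-1)),(t,T([178,243]),(-1,-1))]
fit(ot[:0]+og+[(s,S([497,272]),(-1,1)),(s,S([550,243]),(-1,-1))],.032,.012,x0)
bt=[(t,C([75,50]),(1,1)),(t,C([692,76]),(1,-1)),(t,C([672,520]),(-1,-1)),(t,C([52,488]),(-1,1))]
bs=[(s,np.array([205,242.]),(1,1)),(s,np.array([275,203.]),(1,-1)),(s,np.array([330,231.]),(-1,-1)),(s,np.array([258,275.]),(-1,1))]
for o in (bt+bs,bt+bs[:2]):
    v=fit(o,.1,.14,[.54,-.06,0,.017]); c,n=np.cos(v[2]),np.sin(v[2]); print("near",v[0]-.076*c,v[1]-.076*n)
```

```text
cap (array([0.39875509, 0.26529848, 0.09833092]), np.float64(0.00040420654319144733))
[ 0.4009  0.2627 -0.2796  0.0283] -16.02 [-0.8 -0.1 -0.7 -0.5  0.2 -0.5  0.3 -0.3  0.3 -1.4  0.   0.7  0.8  0.8]
[ 0.3979  0.2657 -0.3014  0.0364] -17.27 [-0.1 -0.2  0.  -0.5 -0.4  0.2  0.2 -0.6  0.1  0.6]
[ 0.5435 -0.0686 -0.051   0.0113] -2.92 [-0.3 -0.8 -0.4 -0.7 -0.1 -1.1 -0.  -0.5 -1.6  0.5  2.4 -2.4  1.6 -1.7
  0.3  3.6]
near 0.4676163979092941 -0.06476359530247912
[ 0.5422 -0.0688 -0.047   0.0089] -2.69 [-0.3 -0.2 -0.5 -0.4 -0.  -0.9  0.2  0.1 -1.2  1.6  2.5 -1.6]
near 0.46624117325662584 -0.06519440973143541
```

```bash
cat > plan.py <<'E'
# constant tool-frame rows (screw) from the present/given pose to target (x,y,z,yaw deg of tool x), tool down
import numpy as np
from scipy.spatial.transform import Rotation as R
from scipy.linalg import logm
def M(p,r): m=np.eye(4);m[:3,:3]=r.as_matrix();m[:3,3]=p;return m
def down(x,y,z,yaw): return M([x,y,z],R.from_euler('z',yaw,degrees=True)*R.from_euler('x',180,degrees=True))
def now():
    from station import manip
    s=manip.sense(); return M(s["tcp_pos"],R.from_quat(s["tool_rot"])),s
def rows(A,B,n):
    D=np.linalg.inv(A)@B; r=R.from_matrix(D[:3,:3]).as_rotvec()/n
    S=logm(D).real/n
    from scipy.linalg import expm
    d=expm(S); return np.r_[d[:3,3].round(5),np.degrees(r).round(3)]
def show():
    A,s=now(); r=R.from_matrix(A[:3,:3])
    print("t",round(float(s["t"]),2),"p",A[:3,3].round(4),"yaw",np.degrees(np.arctan2(A[1,0],A[0,0])).round(2),"z",A[:3,2].round(4),"F",np.round(s["force"],2),"T",np.round(s["ft_torque"],3),"gap",round(float(s["finger_gap"]),3),"gf",round(float(s["gripper_force"]),1)); return A
E
python3 - <<'E'
from plan import *
A=show();V=down(.45,-.2,.25,80);G=down(.399,.2655,.18,163)
print(rows(A,V,10),rows(A,V,14),rows(V,G,12))
E
```

```text
t 0.1 p [ 0.2059 -0.5895  0.2491] yaw 19.24 z [-3.0e-04  1.9e-03 -1.0e+00] F [-0.63  0.18 -0.32] T [-0.043 -0.072  0.017] gap 1.001 gf 0.0
[ 4.723e-02 -9.470e-03 -6.000e-05 -9.000e-03 -7.000e-03 -6.076e+00] [ 3.384e-02 -6.250e-03 -4.000e-05 -7.000e-03 -5.000e-03 -4.340e+00] [ 3.959e-02  1.582e-02  5.830e-03 -0.000e+00  0.000e+00 -6.917e+00]
```

Request:
drive_tool --pt "0.047 -0.0095 0 0 0 -6.08 1" --pt "0.047 -0.0095 0 0 0 -6.08 1" --pt "0.047 -0.0095 0 0 0 -6.08 1" --pt "0.047 -0.0095 0 0 0 -6.08 1" --pt "0.047 -0.0095 0 0 0 -6.08 1" --pt "0.047 -0.0095 0 0 0 -6.08 1" --pt "0.047 -0.0095 0 0 0 -6.08 1" --pt "0.047 -0.0095 0 0 0 -6.08 1" --pt "0.047 -0.0095 0 0 0 -6.08 1" --pt "0.047 -0.0095 0 0 0 -6.08 1"

```text
t: 1.1
tcp_pos: [0.4488, -0.2001, 0.2498]
tool_rot: [0.764, 0.645, 0.0, 0.0]
force: [0.2, -0.2, -0.1]
finger_gap: 1.005
gripper_force: 0.0
```

Request:
drive_tool --pt "0.0396 0.0158 0 0 0 -6.92 1" --pt "0.0396 0.0158 0 0 0 -6.92 1" --pt "0.0396 0.0158 0 0 0 -6.92 1" --pt "0.0396 0.0158 0 0 0 -6.92 1" --pt "0.0396 0.0158 0 0 0 -6.92 1" --pt "0.0396 0.0158 0 0 0 -6.92 1" --pt "0.0396 0.0158 0 0 0 -6.92 1" --pt "0.0396 0.0158 0 0 0 -6.92 1" --pt "0.0396 0.0158 0 0 0 -6.92 1" --pt "0.0396 0.0158 0 0 0 -6.92 1"

```text
t: 2.1
tcp_pos: [0.4518, 0.2009, 0.2498]
tool_rot: [0.263, 0.965, 0.0, 0.0]
force: [0.1, -0.0, -0.1]
finger_gap: 1.002
gripper_force: 0.0
```

Run:
```python
from plan import *
A=show();G=down(.399,.2655,.16,163)
print(rows(A,G,4))
```

```text
t 2.1 p [0.4518 0.2009 0.2498] yaw 149.53 z [ 2.e-04  2.e-04 -1.e+00] F [ 0.08 -0.04 -0.05] T [-0.005 -0.057 -0.006] gap 1.002 gf 0.0
[ 1.890e-02  8.930e-03  2.244e-02  4.000e-03  2.000e-03 -3.368e+00]
```

Request:
drive_tool --pt "0.0189 0.0089 0.0224 0 0 -3.37 1" --pt "0.0189 0.0089 0.0224 0 0 -3.37 1" --pt "0.0189 0.0089 0.0224 0 0 -3.37 1" --pt "0.0189 0.0089 0.0224 0 0 -3.37 1" --pt "0 0 0.01 0 0 0 1"

```text
t: 2.6
tcp_pos: [0.3962, 0.2645, 0.1485]
tool_rot: [0.149, 0.989, -0.001, -0.003]
force: [-0.3, -0.4, 0.5]
finger_gap: 1.001
gripper_force: 0.0
```

Run:
```python
from plan import *
A=show()
from station import manip
from h import *
d=manip.snapshot("scene");pickle.dump(d,open("scene1.pkl","wb"))
cv2.imwrite("pics/s1.png",cv2.resize(d["image"][220:400,140:320,::-1],None,fx=3,fy=3,interpolation=cv2.INTER_CUBIC))
```

```text
t 2.6 p [0.3962 0.2645 0.1485] yaw 162.91 z [-0.0056 -0.0017 -1.    ] F [-0.31 -0.42  0.45] T [-0.048  0.017  0.031] gap 1.001 gf 0.0
```

View pics/s1.png

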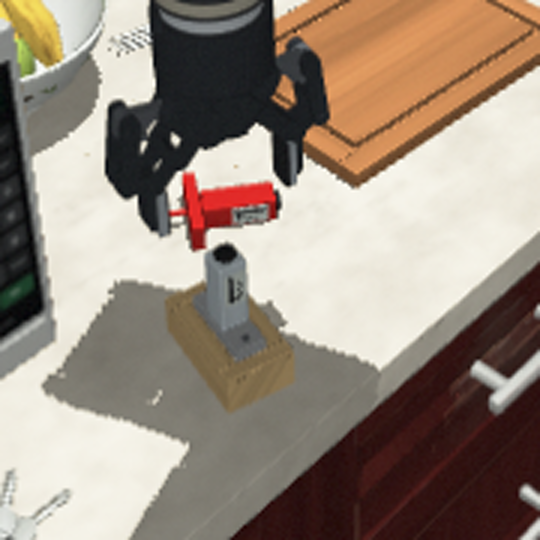

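The gripper straddles the gauge, whose cap is at (226,252) in the crop, and it is clear of the red one. Descending.

Request:
drive_tool --pt "0 0 0.025 0 0 0 1" --pt "0 0 0.025 0 0 0 1" --pt "0 0 0.02 0 0 0 1" --pt "0 0 0.01 0 0 0 1" --pt "0 0 0 0 0 0 1" --pt "0 0 0 0 0 0 1"

```text
t: 3.25
tcp_pos: [0.4006, 0.2638, 0.071]
tool_rot: [0.151, 0.989, 0.0, 0.001]
force: [0.0, -0.1, 0.5]
finger_gap: 0.998
gripper_force: 0.0
```

Run:
```python
from plan import *
A=show();print(rows(A,down(.399,.2655,.068,163),1))
```

```text
t 3.25 p [0.4006 0.2638 0.071 ] yaw 162.67 z [ 1.2e-03  4.0e-04 -1.0e+00] F [ 0.02 -0.09  0.52] T [-0.042  0.018  0.039] gap 0.998 gf 0.0
[ 0.00203  0.00111  0.00296  0.041    0.059   -0.326  ]
```

Request:
drive_tool --pt "0.002 0.001 0.003 0.04 0.06 -0.3 1" --pt "0 0 0 0 0 0 -1" --pt "0 0 0 0 0 0 -1" --pt "0 0 0 0 0 0 -1" --pt "0 0 0 0 0 0 -1" --pt "0 0 0 0 0 0 -1" --pt "0 0 0 0 0 0 -1" --pt "0 0 0 0 0 0 -1" --newtons 60

```text
t: 4.05
tcp_pos: [0.3981, 0.2655, 0.0676]
tool_rot: [0.148, 0.989, -0.0, -0.001]
force: [-0.7, -0.8, 3.3]
finger_gap: 0.25
gripper_force: 60.8
```

Run:
```python
from plan import *
from h import *
from station import manip
show()
for n in("top","scene"):
    d=manip.snapshot(n);pickle.dump(d,open(n+"2.pkl","wb"))
F=[]
for i in range(6): manip.snapshot("top"); F.append(manip.sense()["force"])
print(np.mean(F,0).round(2),np.std(F,0).round(2)); show()
```

```text
t 4.05 p [0.3981 0.2655 0.0676] yaw 163.02 z [-1.1e-03 -3.0e-04 -1.0e+00] F [-0.74 -0.82  3.27] T [0.005 0.101 0.011] gap 0.25 gf 60.8
[-0.4  -0.47  4.64] [0.48 0.22 0.62]
t 4.45 p [0.3981 0.2655 0.0676] yaw 163.02 z [-1.e-03 -3.e-04 -1.e+00] F [-0.23 -0.44  5.56] T [-0.014  0.21   0.055] gap 0.252 gf 60.9
```

Run:
```python
from plan import *
from h import *
t=pickle.load(open("top0.pkl","rb"))
# column profiles across the near groove run: dark line centre along board, in original pixels
g=t["image"].astype(float).sum(2)
pts=[]
for u in range(240,298,3):
    v0=round(168+(443+(u-240)*0.04*7/1*0.9)/7) ; 
    seg=g[v0-4:v0+6,u]; w=np.clip(np.median(seg)-seg,0,None); 
    if w.sum()>30: pts.append([u,(w*np.arange(v0-4,v0+6)).sum()/w.sum()])
W=world(t,pts,z=.0155); k=np.polyfit(W[:,1],W[:,0],1); print(len(W),k,"x at y=-.065",np.polyval(k,-.065),(W[:,0]-np.polyval(k,W[:,1])).std())
A,_=now(); B=down(.3981,.2655,.16,163.02); C=down(.462,-.065,.09,177)
print(rows(B,C,10))
```

```text
19 [0.0435714  0.46535313] x at y=-.065 0.4625209885826589 0.002490859673525179
[-0.01244 -0.03137  0.007   -0.       0.      -1.398  ]
```

Request:
drive_tool --pt "0 0 -0.005 0 0 0 -1" --pt "0 0 -0.02 0 0 0 -1" --pt "0 0 -0.04 0 0 0 -1" --pt "0 0 -0.028 0 0 0 -1" --pt "0 0 0 0 0 0 -1"

```text
t: 4.95
tcp_pos: [0.4002, 0.2664, 0.1634]
tool_rot: [0.148, 0.989, 0.002, 0.003]
force: [0.8, 0.5, -2.9]
finger_gap: 0.248
gripper_force: 60.4
```

Run:
```python
from plan import *
from h import *
t=pickle.load(open("top0.pkl","rb"))
C=lambda p:((np.array(p,float)+.5)/7-.5+np.array([215,168]))
print(world(t,C([[75,50],[692,76],[672,520],[52,488]]),z=.0155).round(4).tolist())
print("near groove",world(t,C([[240,447],[365,453],[505,460]]),z=.0155).round(4).tolist(),"far",world(t,C([[240,107],[385,113],[525,121]]),z=.0155).round(4).tolist())
A=show(); print(rows(A,down(.461,-.065,.1,177),9))
```

```text
[[0.6474, 0.0648, 0.0155], [0.6336, -0.2144, 0.0155], [0.4333, -0.2035, 0.0155], [0.4495, 0.0756, 0.0155]]
near groove [[0.4675, -0.0093, 0.0155], [0.4644, -0.0656, 0.0155], [0.4609, -0.1285, 0.0155]] far [[0.6209, -0.01, 0.0155], [0.6177, -0.0755, 0.0155], [0.6136, -0.1387, 0.0155]]
t 4.95 p [0.4002 0.2664 0.1634] yaw 163.03 z [ 0.0059  0.0023 -1.    ] F [ 0.77  0.46 -2.91] T [ 0.021 -0.01   0.026] gap 0.248 gf 60.4
[-0.01352 -0.03501  0.00701  0.021    0.034   -1.552  ]
```

Request:
drive_tool --pt "-0.0135 -0.035 0.007 0 0 -1.55 -1" --pt "-0.0135 -0.035 0.007 0 0 -1.55 -1" --pt "-0.0135 -0.035 0.007 0 0 -1.55 -1" --pt "-0.0135 -0.035 0.007 0 0 -1.55 -1" --pt "-0.0135 -0.035 0.007 0 0 -1.55 -1" --pt "-0.0135 -0.035 0.007 0 0 -1.55 -1" --pt "-0.0135 -0.035 0.007 0 0 -1.55 -1" --pt "-0.0135 -0.035 0.007 0 0 -1.55 -1" --pt "-0.0135 -0.035 0.007 0 0 -1.55 -1" --pt "0 0 0 0 0 0 -1"

```text
t: 5.95
tcp_pos: [0.4608, -0.0704, 0.0958]
tool_rot: [0.029, 1.0, -0.001, 0.001]
force: [0.7, 0.6, -1.7]
finger_gap: 0.249
gripper_force: 60.3
```

```bash
cat >> plan.py <<'E'
def favg(n=6):
    from station import manip
    F=[]
    for i in range(n): manip.snapshot("top"); F.append(np.r_[manip.sense()["force"],manip.sense()["ft_torque"]])
    print("Favg",np.mean(F,0).round(3),"+-",(np.std(F,0)).round(2)); return show()
E
python3 - <<'E'
from plan import *
from h import *
from station import manip
A=favg(8); print(rows(A,down(.460,-.065,.08,177),2))
d=manip.snapshot("scene")
cv2.imwrite("pics/s2.png",cv2.resize(d["image"][140:300,190:370,::-1],None,fx=4,fy=3.7,interpolation=cv2.INTER_CUBIC))
E
```

```text
Favg [ 0.023  0.189 -2.086  0.011 -0.008 -0.005] +- [0.68 0.38 0.49 0.03 0.03 0.02]
t 6.35 p [ 0.4579 -0.0647  0.0975] yaw 177.07 z [-1.8e-03 -1.0e-04 -1.0e+00] F [ 1.31  0.71 -2.1 ] T [ 0.03   0.007 -0.013] gap 0.248 gf 60.3
[-0.00106 -0.0001   0.00876 -0.006   -0.05     0.037  ]
```

View pics/s2.png

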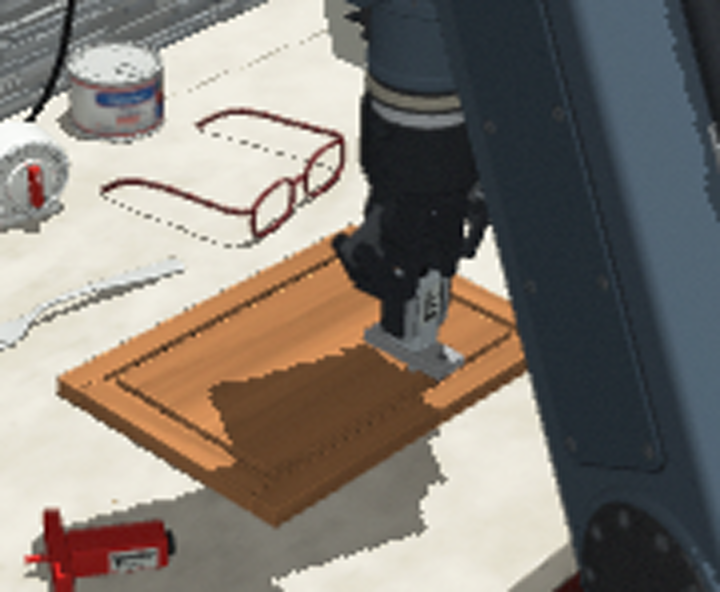

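The gauge is held upright over the near run of the board, with the foot at (415,350) in the crop. The Fz baseline is -2.1 N.

Request:
drive_tool --pt "-0.001 0 0.01 0 -0.05 0 -1" --pt "-0.001 0 0.01 0 -0.05 0 -1" --pt "0 0 0.002 0 0 0 -1" --pt "0 0 0 0 0 0 -1" --pt "0 0 0 0 0 0 -1"

```text
t: 6.9
tcp_pos: [0.4603, -0.066, 0.0752]
tool_rot: [0.026, 1.0, -0.0, 0.0]
force: [-0.7, 0.3, -2.0]
finger_gap: 0.249
gripper_force: 60.3
```

```bash
python3 -c "
from plan import *
favg(5)"
```

```text
Favg [-0.087  0.002 -1.781  0.003  0.012  0.008] +- [0.41 0.47 0.45 0.02 0.03 0.04]
t 7.15 p [ 0.4605 -0.0661  0.0757] yaw 176.97 z [ 1.1e-03 -7.0e-04 -1.0e+00] F [ 0.23  0.09 -1.56] T [-0.015 -0.013 -0.001] gap 0.251 gf 60.3
```

Request:
drive_tool --pt "0 0 0.001 0 0 0 -1" --pt "0 0 0 0 0 0 -1"

```text
t: 7.35
tcp_pos: [0.4604, -0.066, 0.0745]
tool_rot: [0.026, 1.0, -0.0, 0.0]
force: [-0.1, 0.3, -2.3]
finger_gap: 0.246
gripper_force: 60.3
```

Request:
drive_tool --pt "0 0 0.001 0 0 0 -1" --pt "0 0 0 0 0 0 -1"

```text
t: 7.55
tcp_pos: [0.4603, -0.066, 0.0734]
tool_rot: [0.026, 1.0, -0.0, 0.0]
force: [0.7, -0.5, -2.1]
finger_gap: 0.25
gripper_force: 60.3
```

Request:
drive_tool --pt "0 0 0.0007 0 0 0 -1" --pt "0 0 0 0 0 0 -1"

```text
t: 7.75
tcp_pos: [0.4603, -0.066, 0.0727]
tool_rot: [0.026, 1.0, -0.0, 0.0]
force: [0.0, -0.2, -1.9]
finger_gap: 0.25
gripper_force: 60.3
```

Request:
drive_tool --pt "0 0 0.0007 0 0 0 -1" --pt "0 0 0 0 0 0 -1"

```text
t: 7.95
tcp_pos: [0.4604, -0.066, 0.072]
tool_rot: [0.026, 1.0, -0.0, 0.0]
force: [-0.1, 0.2, -1.6]
finger_gap: 0.25
gripper_force: 60.3
```

Request:
drive_tool --pt "0 0 0.0007 0 0 0 -1" --pt "0 0 0 0 0 0 -1"

```text
t: 8.15
tcp_pos: [0.4604, -0.066, 0.0713]
tool_rot: [0.026, 1.0, -0.0, 0.0]
force: [-0.2, -0.5, -2.4]
finger_gap: 0.254
gripper_force: 60.3
```

```bash
python3 -c "
from plan import *
favg(5)"
```

```text
Favg [ 0.009 -0.092 -1.746 -0.009 -0.003 -0.007] +- [0.43 0.36 0.25 0.03 0.03 0.03]
t 8.4 p [ 0.4604 -0.066   0.0714] yaw 176.97 z [ 6.e-04 -5.e-04 -1.e+00] F [-0.47 -0.14 -2.  ] T [0.032 0.016 0.007] gap 0.245 gf 60.3
```

Request:
drive_tool --pt "0 0 0.0007 0 0 0 -1" --pt "0 0 0 0 0 0 -1"

```text
t: 8.6
tcp_pos: [0.4604, -0.066, 0.0706]
tool_rot: [0.026, 1.0, -0.0, 0.0]
force: [-0.2, 0.4, -1.9]
finger_gap: 0.25
gripper_force: 60.3
```

Request:
drive_tool --pt "0 0 0.0007 0 0 0 -1" --pt "0 0 0 0 0 0 -1"

```text
t: 8.8
tcp_pos: [0.4603, -0.066, 0.0699]
tool_rot: [0.026, 1.0, -0.0, 0.0]
force: [-0.8, 0.0, -1.7]
finger_gap: 0.253
gripper_force: 60.3
```

Request:
drive_tool --pt "0 0 0.0007 0 0 0 -1" --pt "0 0 0 0 0 0 -1"

```text
t: 9.0
tcp_pos: [0.4604, -0.066, 0.0692]
tool_rot: [0.026, 1.0, -0.0, 0.0]
force: [-0.9, 1.1, -1.3]
finger_gap: 0.25
gripper_force: 60.3
```

```bash
python3 -c "
from plan import *
favg(5)"
```

```text
Favg [-0.335 -0.063 -1.54   0.011  0.007 -0.009] +- [0.36 0.2  0.26 0.04 0.02 0.03]
t 9.25 p [ 0.4604 -0.066   0.0693] yaw 176.97 z [ 6.e-04 -5.e-04 -1.e+00] F [ 0.19  0.33 -1.77] T [-0.028 -0.021 -0.044] gap 0.252 gf 60.3
```

Request:
drive_tool --pt "0 0 0.0007 0 0 0 -1" --pt "0 0 0 0 0 0 -1"

```text
t: 9.45
tcp_pos: [0.4605, -0.066, 0.0686]
tool_rot: [0.026, 1.0, -0.0, 0.0]
force: [-0.2, -0.2, -0.2]
finger_gap: 0.253
gripper_force: 60.5
```

Request:
drive_tool --pt "0 0 0.0007 0 0 0 -1" --pt "0 0 0 0 0 0 -1"

```text
t: 9.65
tcp_pos: [0.4605, -0.066, 0.0679]
tool_rot: [0.026, 1.0, -0.0, 0.0]
force: [0.7, 0.1, 0.2]
finger_gap: 0.248
gripper_force: 60.5
```

Request:
drive_tool --pt "0 0 0.0007 0 0 0 -1" --pt "0 0 0 0 0 0 -1"

```text
t: 9.85
tcp_pos: [0.4605, -0.066, 0.0672]
tool_rot: [0.026, 1.0, -0.0, 0.0]
force: [-0.4, 0.0, 0.7]
finger_gap: 0.248
gripper_force: 60.6
```

```bash
python3 -c "
from plan import *
favg(5)"
```

```text
Favg [-0.338  0.067  1.178 -0.007 -0.01  -0.002] +- [0.46 0.8  0.29 0.02 0.02 0.02]
t 10.1 p [ 0.4605 -0.066   0.0672] yaw 176.97 z [ 8.e-04 -5.e-04 -1.e+00] F [0.29 1.2  1.13] T [-0.024 -0.014  0.011] gap 0.254 gf 60.6
```

Contact came at TCP z of about 0.0689, which is the board face. I'll ease off slightly and slide towards the groove.

Request:
drive_tool --pt "0 0 -0.0005 0 0 0 -1" --pt "-0.0005 0 0 0 0 0 -1" --pt "-0.0005 0 0 0 0 0 -1" --pt "0 0 0 0 0 0 -1"

```text
t: 10.5
tcp_pos: [0.4609, -0.0659, 0.0675]
tool_rot: [0.026, 1.0, -0.0, -0.0]
force: [-1.5, 0.1, 0.6]
finger_gap: 0.253
gripper_force: 60.6
```

```bash
python3 -c "
from plan import *
favg(4)"
```

```text
Favg [-1.284 -0.142  0.473 -0.072  0.294 -0.004] +- [0.35 0.32 0.33 0.03 0.04 0.02]
t 10.7 p [ 0.461  -0.0659  0.0676] yaw 176.97 z [-4.e-04 -1.e-04 -1.e+00] F [-1.37 -0.01  0.07] T [-0.029  0.355 -0.025] gap 0.25 gf 60.6
```

Request:
drive_tool --pt "-0.0005 0 0 0 0 0 -1" --pt "0 0 0 0 0 0 -1"

```text
t: 10.9
tcp_pos: [0.4618, -0.066, 0.0676]
tool_rot: [0.027, 1.0, -0.0, 0.0]
force: [-1.6, 0.2, 0.4]
finger_gap: 0.249
gripper_force: 60.6
```

Request:
drive_tool --pt "-0.0005 0 0 0 0 0 -1" --pt "0 0 0 0 0 0 -1"

```text
t: 11.1
tcp_pos: [0.4627, -0.0661, 0.0677]
tool_rot: [0.026, 1.0, -0.0, 0.001]
force: [0.4, 0.2, -2.5]
finger_gap: 0.248
gripper_force: 60.3
```

Request:
drive_tool --pt "-0.0005 0 0 0 0 0 -1" --pt "0 0 0 0 0 0 -1"

```text
t: 11.3
tcp_pos: [0.4635, -0.0663, 0.0676]
tool_rot: [0.026, 1.0, -0.0, 0.001]
force: [0.9, 0.7, -1.5]
finger_gap: 0.245
gripper_force: 60.3
```

Request:
drive_tool --pt "-0.0005 0 0 0 0 0 -1" --pt "0 0 0 0 0 0 -1"

```text
t: 11.5
tcp_pos: [0.4636, -0.0662, 0.0676]
tool_rot: [0.026, 1.0, -0.0, 0.0]
force: [0.1, -0.4, -1.8]
finger_gap: 0.252
gripper_force: 60.3
```

```bash
python3 -c "
from plan import *
favg(4)"
```

```text
Favg [-9.900e-02 -1.150e-01 -2.189e+00 -2.200e-02 -1.800e-02 -2.000e-03] +- [0.18 0.37 0.32 0.03 0.03 0.04]
t 11.7 p [ 0.4634 -0.0662  0.0676] yaw 176.97 z [ 6.e-04 -4.e-04 -1.e+00] F [-0.12 -0.08 -2.49] T [0.035 0.009 0.015] gap 0.249 gf 60.3
```

The probe dropped in at x of about 0.4625: Fz is back to baseline, with no side force. Going down, the foot should touch at about TCP z 0.055.

Request:
drive_tool --pt "0 0 0.001 0 0 0 -1" --pt "0 0 0.001 0 0 0 -1" --pt "0 0 0.001 0 0 0 -1" --pt "0 0 0 0 0 0 -1"

```text
t: 12.1
tcp_pos: [0.4633, -0.0661, 0.0645]
tool_rot: [0.026, 1.0, -0.0, 0.0]
force: [-1.0, -0.2, -2.2]
finger_gap: 0.245
gripper_force: 60.3
```

```bash
python3 -c "
from plan import *
favg(4)"
```

```text
Favg [ 0.123  0.143 -1.694  0.007  0.    -0.027] +- [0.42 0.49 0.4  0.03 0.02 0.02]
t 12.3 p [ 0.4634 -0.0661  0.0647] yaw 176.97 z [ 5.e-04 -5.e-04 -1.e+00] F [ 0.27  0.49 -2.24] T [ 0.035 -0.011 -0.008] gap 0.251 gf 60.3
```

Request:
drive_tool --pt "0 0 0.001 0 0 0 -1" --pt "0 0 0.001 0 0 0 -1" --pt "0 0 0.001 0 0 0 -1" --pt "0 0 0.001 0 0 0 -1" --pt "0 0 0.001 0 0 0 -1" --pt "0 0 0 0 0 0 -1"

```text
t: 12.9
tcp_pos: [0.4635, -0.0662, 0.0597]
tool_rot: [0.026, 1.0, -0.0, 0.0]
force: [-0.3, 0.6, 1.0]
finger_gap: 0.255
gripper_force: 60.6
```

```bash
python3 -c "
from plan import *
favg(4)"
```

```text
Favg [-0.469  0.115  1.307  0.022  0.044 -0.034] +- [0.32 0.56 0.43 0.01 0.01 0.04]
t 13.1 p [ 0.4635 -0.0662  0.0597] yaw 176.97 z [ 7.e-04 -5.e-04 -1.e+00] F [-0.13  0.96  0.7 ] T [ 0.034  0.042 -0.007] gap 0.249 gf 60.6
```

Request:
drive_tool --pt "0 0 0.001 0 0 0 -1" --pt "0 0 0.001 0 0 0 -1" --pt "0 0 0.001 0 0 0 -1" --pt "0 0 0.0004 0 0 0 -1" --pt "0 0 0 0 0 0 -1"

```text
t: 13.6
tcp_pos: [0.4635, -0.0662, 0.0563]
tool_rot: [0.026, 1.0, -0.0, 0.0]
force: [-0.4, -0.1, 2.9]
finger_gap: 0.246
gripper_force: 60.7
```

Request:
drive_tool --pt "0 0 0.0003 0 0 0 -1" --pt "0 0 0 0 0 0 -1"

```text
t: 13.8
tcp_pos: [0.4635, -0.0662, 0.056]
tool_rot: [0.026, 1.0, -0.0, 0.0]
force: [-0.3, 0.0, 2.9]
finger_gap: 0.249
gripper_force: 60.7
```

Request:
drive_tool --pt "0 0 0.0003 0 0 0 -1" --pt "0 0 0 0 0 0 -1"

```text
t: 14.0
tcp_pos: [0.4635, -0.0662, 0.0557]
tool_rot: [0.026, 1.0, -0.0, 0.0]
force: [-0.9, 0.4, 3.3]
finger_gap: 0.252
gripper_force: 60.8
```

```bash
python3 -c "
from plan import *
favg(4)"
```

```text
Favg [ 0.315  0.174  3.05  -0.006  0.028  0.006] +- [0.07 0.39 0.69 0.03 0.01 0.01]
t 14.2 p [ 0.4635 -0.0662  0.0557] yaw 176.97 z [ 7.e-04 -5.e-04 -1.e+00] F [0.25 0.51 2.56] T [-0.018  0.032 -0.011] gap 0.25 gf 60.8
```

Request:
drive_tool --pt "0 0 0.0003 0 0 0 -1" --pt "0 0 0 0 0 0 -1"

```text
t: 14.4
tcp_pos: [0.4634, -0.0662, 0.0554]
tool_rot: [0.026, 1.0, -0.0, 0.0]
force: [-0.2, -0.2, 3.6]
finger_gap: 0.25
gripper_force: 60.8
```

Request:
drive_tool --pt "0 0 0.0002 0 0 0 -1" --pt "0 0 0 0 0 0 -1"

```text
t: 14.6
tcp_pos: [0.4634, -0.0662, 0.0552]
tool_rot: [0.026, 1.0, -0.0, 0.0]
force: [-0.1, 0.2, 4.6]
finger_gap: 0.246
gripper_force: 60.8
```

```bash
python3 -c "
from plan import *
favg(3)"
```

```text
Favg [-0.396 -0.307  3.765  0.026  0.02   0.013] +- [0.63 0.38 0.4  0.02 0.01 0.04]
t 14.75 p [ 0.4635 -0.0662  0.0552] yaw 176.97 z [ 7.e-04 -5.e-04 -1.e+00] F [ 0.42 -0.8   3.24] T [-0.006  0.026 -0.032] gap 0.251 gf 60.8
```

Request:
drive_tool --pt "0 0 0.0002 0 0 0 -1" --pt "0 0 0 0 0 0 -1"

```text
t: 14.95
tcp_pos: [0.4634, -0.0662, 0.055]
tool_rot: [0.026, 1.0, -0.0, 0.0]
force: [-0.1, 0.2, 4.3]
finger_gap: 0.251
gripper_force: 60.8
```

Request:
drive_tool --pt "0 0 0.0002 0 0 0 -1" --pt "0 0 0 0 0 0 -1"

```text
t: 15.15
tcp_pos: [0.4634, -0.0662, 0.0548]
tool_rot: [0.026, 1.0, -0.0, 0.0]
force: [0.0, 0.4, 3.3]
finger_gap: 0.249
gripper_force: 60.9
```

```bash
python3 -c "
from plan import *
favg(3)"
```

```text
Favg [-0.242 -0.429  4.066  0.006 -0.012 -0.021] +- [0.38 0.28 0.24 0.05 0.04 0.01]
t 15.3 p [ 0.4635 -0.0662  0.0548] yaw 176.97 z [ 7.e-04 -5.e-04 -1.e+00] F [ 0.29 -0.8   4.27] T [-0.056  0.041 -0.012] gap 0.25 gf 60.9
```

Request:
drive_tool --pt "0 0 0.0002 0 0 0 -1" --pt "0 0 0 0 0 0 -1"

```text
t: 15.5
tcp_pos: [0.4635, -0.0662, 0.0548]
tool_rot: [0.026, 1.0, -0.0, 0.0]
force: [0.0, -0.4, 5.3]
finger_gap: 0.254
gripper_force: 61.4
```

Request:
drive_tool --pt "0 0 0.0001 0 0 0 -1" --pt "0 0 0 0 0 0 -1"

```text
t: 15.7
tcp_pos: [0.4635, -0.0662, 0.0547]
tool_rot: [0.026, 1.0, -0.0, 0.0]
force: [0.4, 0.4, 6.8]
finger_gap: 0.247
gripper_force: 61.4
```

```bash
python3 -c "
from plan import *
favg(3)"
```

```text
Favg [-2.050e-01 -3.320e-01  6.787e+00  1.000e-03  6.900e-02  1.000e-02] +- [0.22 0.81 0.47 0.01 0.04 0.02]
t 15.85 p [ 0.4635 -0.0662  0.0547] yaw 176.97 z [ 8.e-04 -5.e-04 -1.e+00] F [-0.36 -1.16  6.12] T [0.013 0.039 0.013] gap 0.25 gf 61.4
```

The foot is on the board. Building up to about 15 N.

Request:
drive_tool --pt "0 0 0.0002 0 0 0 -1" --pt "0 0 0 0 0 0 -1"

```text
t: 16.05
tcp_pos: [0.4635, -0.0662, 0.0547]
tool_rot: [0.026, 1.0, -0.0, 0.0]
force: [-0.2, -0.2, 8.8]
finger_gap: 0.254
gripper_force: 61.8
```

```bash
python3 -c "
from plan import *
favg(4)"
```

```text
Favg [-5.700e-01 -4.080e-01  8.394e+00  5.200e-02  1.530e-01  1.000e-03] +- [0.15 0.28 0.37 0.04 0.02 0.01]
t 16.25 p [ 0.4635 -0.0662  0.0547] yaw 176.97 z [ 9.e-04 -6.e-04 -1.e+00] F [-0.46 -0.11  9.  ] T [ 0.038  0.144 -0.01 ] gap 0.253 gf 61.8
```

Request:
drive_tool --pt "0 0 0.0003 0 0.1 0 -1" --pt "0 0 0 0 0 0 -1"

```text
t: 16.45
tcp_pos: [0.4635, -0.0662, 0.0547]
tool_rot: [0.026, 1.0, -0.0, -0.0]
force: [-0.7, -0.2, 10.1]
finger_gap: 0.249
gripper_force: 62.3
```

```bash
python3 -c "
from plan import *
favg(4)"
```

```text
Favg [-3.6100e-01  3.6400e-01  1.0782e+01  7.2000e-02  2.1000e-01 -3.0000e-03] +- [0.64 0.21 0.36 0.01 0.03 0.02]
t 16.65 p [ 0.4635 -0.0662  0.0547] yaw 176.97 z [-6.e-04 -6.e-04 -1.e+00] F [-0.32  0.44 10.55] T [0.071 0.233 0.026] gap 0.249 gf 62.3
```

Request:
drive_tool --pt "0 0 0.0003 0 0 0 -1" --pt "0 0 0 0 0 0 -1" --pt "0 0 0 0 0 0 -1" --pt "0 0 0 0 0 0 -1"

```text
t: 17.05
tcp_pos: [0.4635, -0.0662, 0.0546]
tool_rot: [0.026, 1.0, -0.0, -0.0]
force: [-0.6, -0.1, 13.6]
finger_gap: 0.246
gripper_force: 62.7
```

```bash
python3 -c "
from plan import *
from h import *
from station import manip
favg(20)
d=manip.snapshot('scene')
cv2.imwrite('pics/s3.png',cv2.resize(d['image'][185:255,265:345,::-1],None,fx=8,fy=8,interpolation=cv2.INTER_CUBIC))
"
```

```text
Favg [-7.3600e-01  3.4600e-01  1.3842e+01  1.1500e-01  3.0500e-01 -8.0000e-03] +- [0.55 0.47 0.53 0.04 0.02 0.03]
t 18.05 p [ 0.4635 -0.0662  0.0546] yaw 176.97 z [-4.e-04 -7.e-04 -1.e+00] F [ 0.28  0.21 14.74] T [ 0.118  0.308 -0.058] gap 0.25 gf 62.7
```

View pics/s3.png

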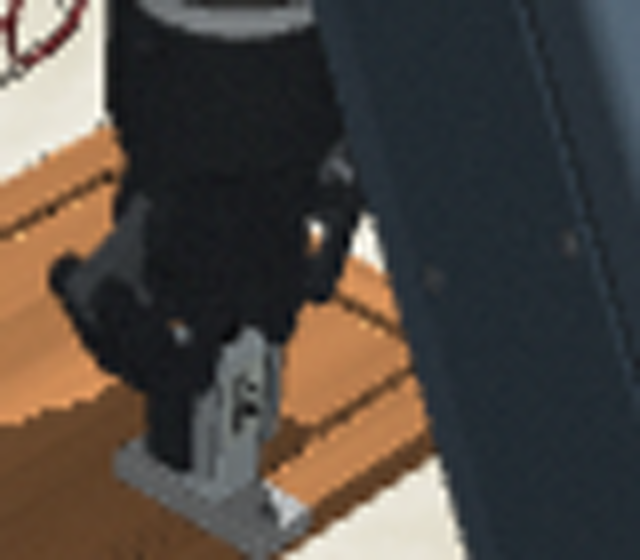

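The foot sits flat across the groove, at (215,500) in the crop. About 15.8 N was held for over 1 s. Lifting and returning.

Request:
drive_tool --pt "0 0 -0.002 0 0 0 -1" --pt "0 0 -0.006 0 0 0 -1" --pt "0 0 -0.01 0 0 0 -1" --pt "0 0 -0.03 0 0 0 -1" --pt "0 0 -0.03 0 0 0 -1" --pt "0 0 -0.02 0 0 0 -1" --pt "0 0 0 0 0 0 -1"

```text
t: 18.8
tcp_pos: [0.4646, -0.0664, 0.1539]
tool_rot: [0.026, 1.0, -0.001, 0.002]
force: [0.2, -0.0, -1.8]
finger_gap: 0.25
gripper_force: 60.3
```

```bash
python3 -c "
from plan import *
A=show(); print(rows(A,down(.3981,.2655,.13,163.02),9))"
```

```text
t 18.8 p [ 0.4646 -0.0664  0.1539] yaw 176.98 z [ 0.0033 -0.0021 -1.    ] F [ 0.23 -0.02 -1.82] T [-0.021  0.035  0.021] gap 0.25 gf 60.3
[ 0.01324  0.03531  0.0026  -0.01     0.023    1.551  ]
```

Request:
drive_tool --pt "0.0132 0.0353 0.0026 0 0 1.55 -1" --pt "0.0132 0.0353 0.0026 0 0 1.55 -1" --pt "0.0132 0.0353 0.0026 0 0 1.55 -1" --pt "0.0132 0.0353 0.0026 0 0 1.55 -1" --pt "0.0132 0.0353 0.0026 0 0 1.55 -1" --pt "0.0132 0.0353 0.0026 0 0 1.55 -1" --pt "0.0132 0.0353 0.0026 0 0 1.55 -1" --pt "0.0132 0.0353 0.0026 0 0 1.55 -1" --pt "0.0132 0.0353 0.0026 0 0 1.55 -1" --pt "0 0 0 0 0 0 -1"

```text
t: 19.8
tcp_pos: [0.396, 0.269, 0.1269]
tool_rot: [0.145, 0.989, -0.0, -0.001]
force: [0.2, -0.2, -1.9]
finger_gap: 0.252
gripper_force: 60.4
```

Request:
drive_tool --pt "0 0 0 0 0 0 -1" --pt "0 0 0 0 0 0 -1" --pt "0 0 0 0 0 0 -1"

```text
t: 20.1
tcp_pos: [0.3972, 0.2644, 0.1279]
tool_rot: [0.149, 0.989, -0.001, -0.001]
force: [-0.4, -0.3, -1.4]
finger_gap: 0.245
gripper_force: 60.4
```

```bash
python3 -c "
from plan import *
A=show(); print(rows(A,down(.3981,.2655,.1,163.02)@M([0,0,0],R.from_rotvec([0,0,0])),2))"
```

```text
t 20.1 p [0.3972 0.2644 0.1279] yaw 162.92 z [-0.0025 -0.001  -1.    ] F [-0.36 -0.34 -1.41] T [-0.002 -0.04  -0.031] gap 0.245 gf 60.4
[-0.00032  0.00066  0.01394 -0.049   -0.061   -0.051  ]
```

Request:
drive_tool --pt "-0.0003 0.0007 0.013 -0.05 -0.06 -0.05 -1" --pt "-0.0003 0.0007 0.013 -0.05 -0.06 -0.05 -1" --pt "0 0 0 0 0 0 -1" --pt "0 0 0 0 0 0 -1" --pt "0 0 0 0 0 0 -1"

```text
t: 20.6
tcp_pos: [0.3988, 0.2665, 0.1027]
tool_rot: [0.147, 0.989, 0.001, 0.001]
force: [-1.0, -0.2, -1.3]
finger_gap: 0.249
gripper_force: 60.3
```

```bash
python3 -c "
from plan import *
A=show(); print(rows(A,down(.3981,.2655,.0756,163.02),3))"
```

```text
t 20.6 p [0.3988 0.2665 0.1027] yaw 163.07 z [ 0.0021  0.001  -1.    ] F [-1.   -0.22 -1.31] T [-0.002 -0.017 -0.03 ] gap 0.249 gf 60.3
[ 0.00013 -0.00041  0.00904  0.03     0.032    0.015  ]
```

Request:
drive_tool --pt "0 -0.0003 0.009 0.02 0.02 0 -1" --pt "0 -0.0003 0.009 0.02 0.02 0 -1" --pt "0 -0.0003 0.009 0.02 0.02 0 -1" --pt "0 0 0 0 0 0 -1" --pt "0 0 0 0 0 0 -1" --pt "0 0 0 0 0 0 -1"

```text
t: 21.2
tcp_pos: [0.3981, 0.2661, 0.0752]
tool_rot: [0.147, 0.989, 0.0, 0.0]
force: [-0.0, 0.6, -2.0]
finger_gap: 0.246
gripper_force: 60.3
```

```bash
python3 -c "
from plan import *
A=favg(4); print(rows(A,down(.3981,.2655,.068,163.02),4))"
```

```text
Favg [ 0.124  0.343 -1.978 -0.01   0.003  0.006] +- [0.3  0.25 0.36 0.02 0.03 0.04]
t 21.4 p [0.3983 0.2661 0.0755] yaw 163.12 z [ 6.e-04  2.e-04 -1.e+00] F [ 0.1   0.   -2.21] T [-0.001  0.013  0.065] gap 0.249 gf 60.3
[-1.00e-05 -1.60e-04  1.87e-03  6.00e-03  8.00e-03  2.60e-02]
```

Request:
drive_tool --pt "0 -0.0003 0.002 0 0 0 -1" --pt "0 -0.0003 0.002 0 0 0 -1" --pt "0 0 0.001 0 0 0 -1" --pt "0 0 0 0 0 0 -1"

```text
t: 21.8
tcp_pos: [0.3978, 0.2654, 0.07]
tool_rot: [0.147, 0.989, -0.0, -0.0]
force: [0.9, 0.0, -1.5]
finger_gap: 0.251
gripper_force: 60.3
```

```bash
python3 -c "
from plan import *
A=favg(4)"
```

```text
Favg [-0.275  0.126 -1.397  0.004 -0.006 -0.012] +- [0.57 0.59 0.22 0.02 0.01 0.04]
t 22.0 p [0.3979 0.2654 0.0702] yaw 163.12 z [ 0.  0. -1.] F [ 0.09  0.22 -1.24] T [0.003 0.006 0.037] gap 0.251 gf 60.3
```

Request:
drive_tool --pt "0 0 0.001 0 0 0 -1" --pt "0 0 0.001 0 0 0 -1" --pt "0 0 0 0 0 0 -1"

```text
t: 22.3
tcp_pos: [0.3978, 0.2654, 0.0681]
tool_rot: [0.147, 0.989, -0.0, -0.0]
force: [-0.6, -0.1, -3.1]
finger_gap: 0.251
gripper_force: 60.3
```

```bash
python3 -c "
from plan import *
A=favg(4)"
```

```text
Favg [ 0.282 -0.156 -1.801  0.006 -0.007  0.016] +- [0.28 0.56 0.25 0.02 0.03 0.02]
t 22.5 p [0.3979 0.2655 0.0682] yaw 163.12 z [-0.  0. -1.] F [ 0.52 -0.42 -1.48] T [0.026 0.029 0.026] gap 0.249 gf 60.3
```

The foot is inside the recess without contact, about 0.6 mm above the floor. Lowering a touch, then releasing.

Request:
drive_tool --pt "0 0 0.0004 0 0 0 -1" --pt "0 0 0.0002 0 0 0 -1" --pt "0 0 0 0 0 0 -1" --pt "0 0 0 0 0 0 -0.2" --pt "0 0 0 0 0 0 0.5" --pt "0 0 0 0 0 0 1" --pt "0 0 0 0 0 0 1" --pt "0 0 0 0 0 0 1" --pt "0 0 0 0 0 0 1"

```text
t: 23.4
tcp_pos: [0.3979, 0.2655, 0.0676]
tool_rot: [0.147, 0.989, 0.0, 0.0]
force: [0.6, 0.6, -0.3]
finger_gap: 1.001
gripper_force: 0.0
```

Request:
drive_tool --pt "0 0 -0.01 0 0 0 1" --pt "0 0 -0.03 0 0 0 1" --pt "0 0 -0.04 0 0 0 1" --pt "0 0 -0.04 0 0 0 1" --pt "0 0 -0.03 0 0 0 1" --pt "0 0 0 0 0 0 1" --pt "0 0 0 0 0 0 1"

```text
t: 24.1
tcp_pos: [0.3979, 0.2655, 0.2186]
tool_rot: [0.147, 0.989, 0.001, 0.001]
force: [0.0, -0.1, -0.4]
finger_gap: 1.003
gripper_force: 0.0
```

Run:
```python
from plan import *
from h import *
from station import manip
show()
d=manip.snapshot("scene");pickle.dump(d,open("scene3.pkl","wb"))
c=lambda im:cv2.resize(im[285:365,185:249,::-1],None,fx=6,fy=6,interpolation=cv2.INTER_CUBIC)
cv2.imwrite("pics/end.png",np.hstack([c(pickle.load(open("scene0.pkl","rb"))["image"]),c(d["image"])]))
```

```text
t 24.1 p [0.3979 0.2655 0.2186] yaw 163.13 z [ 2.e-03  8.e-04 -1.e+00] F [ 0.05 -0.11 -0.42] T [-0.06  -0.046 -0.024] gap 1.003 gf 0.0
```

View pics/end.png

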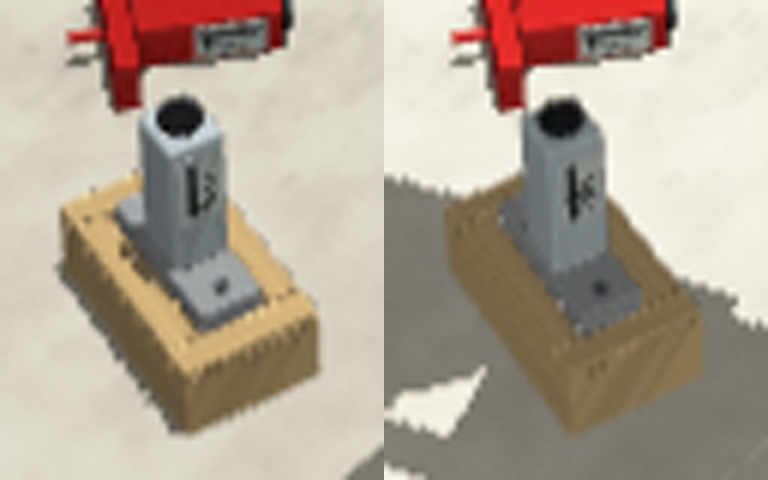

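The gauge is back in the recess, upright. Its cap is at (176,117) in the after half, against (180,117) before, and the pointer has moved up to mid-scale. Handing in.

```bash
python3 -c "
from station import manip
print(manip.sign_off())"
```

```text
the job is handed in; nothing more can be done
None
```

The job is handed in: I pressed the gauge over the near groove run at about 16 N for over a second, then set it back upright in its stand with the pointer moved up, ready to read; from contact heights the groove is very roughly 6–7 mm deep, and I touched nothing else.

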